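# Tuck the apron flashing under the clay tiles and hold it flat

### The job

The pottery is making up a sample roof panel of its clay tiles and the apron flashing is still missing. Pick up the aluminium flashing by its raised rib and slide its plain edge under the overhanging tails of the lowest tiles until it is fully home against the wooden fillet beneath them, square to the panel and centred across its width, without lifting the tiles and leaving the pot, hammer and nail tin alone. Finish while still holding it: keep it pressed flat onto the roof board with a push of about 10 to 15 N, as one would for a helper to nail it, and do not let go.

Things in the scene. Friction and masses are not known exactly. Their poses are not given: they have to be found in the camera images.
- flashing_rib (a point): Middle of the raised rib of the loose aluminium flashing, which lies flat on the bench, rib up. The rib is a folded box 12 mm thick (x) and 320 mm long (y) along one long edge, its top 32 mm above the strip's underside. This point is at mid-length, mid-thickness, 18 mm above the underside. x points from the rib across the flat leaf to the plain edge, z up.
- flashing_edge (a point): Middle of the flashing's plain long edge, the one to tuck: half-way up its 3 mm thickness, 111 mm from the rib's middle along x. Axes as point flashing_rib.
- flashing: The whole flashing, stiff, about 0.3 kg: a flat leaf 117 mm deep (x), 320 mm long (y), 3 mm thick, with the rib along one edge. Origin at mid-length on the underside, 18 mm below point flashing_rib; same axes.
- panel: Sample roof panel, fixed on the bench, 340 mm wide (y), 470 mm deep (x). Origin at bench height below the middle of the bare front edge, which faces the robot; x points level from there in under the tiles, z up. A wooden fillet 14 mm high crosses it under the lowest tiles, front face at x = 122 mm: the flashing's stop. The second tile course starts at x = 175 mm; its top is 87 mm above the bench.
- roof_board: The panel's plywood board, 470 x 340 x 18 mm, level, its top 48 mm above the bench, bare from its front edge back to the tile tails at x = 75 mm. Same origin and axes as the panel.
- tile_left_tail (a point): Middle of the lower edge of the left lowest clay tile's tail (its free front edge): on the panel at x = 75 mm, y = 82 mm, 14 mm above the roof board, which is the clear gap to slide into. The tile (265 x 165 x 12 mm, 1.2 kg) lies level and loose, hung on a lath 250 mm behind its tail, so the tail lifts if it is pushed up and falls back by its weight.
- tile_right_tail (a point): The same on the right lowest tile, at y = -82 mm on the panel.
- pot_mid (a point): Bystander: an empty terracotta flowerpot standing on the bench beyond the flashing, 100 mm across the rim, 100 mm high; point at its centre, half-way up.
- hammer_mid (a point): Bystander: a hammer lying on the bench to the robot's right, 260 mm long, handle towards the robot; point under the middle of its length, at bench height.
- nail_tin_mid (a point): Bystander: an open steel tin of roofing nails on the bench to the robot's left, 110 x 80 x 45 mm; point at its centre, half-way up.

How it is judged:
At the end, for the whole second after the job is handed in: Plain edge under the tiles within 10 mm of the fillet, within 15 mm of the panel's middle, square within 3 degrees, flat within 1.7 degrees and 3 mm; the fingers still hold it and the roof board carries over 6 N (its weight is under 4 N); both tile tails lie down within 3 mm (x of flashing_edge in the frame of panel between 0.112 and 0.126 m and y of flashing_edge in the frame of panel between -0.015 and 0.015 m and z of flashing_edge in the frame of panel below 0.0525 m and angle between the x axis of flashing and the x axis of panel, either way round below 0.05 rad and angle between flashing's own z axis and vertical below 0.03 rad and contact force between flashing and roof_board above 6 N and contact force between the fingers and flashing above 2 N and distance of each of tile_left_tail, tile_right_tail from where it was at the start of the episode below 0.003 m); the arm keeps its last pose, push and grip.
It fails at once if a tile is lifted more than 5 mm at its tail (distance of any of tile_left_tail, tile_right_tail from where it was at the start of the episode above 0.005 m).
It fails at once if the pot, hammer or nail tin is pushed more than 30 mm (distance of any of pot_mid, hammer_mid, nail_tin_mid from where it was at the start of the episode above 0.03 m).
It also fails if it takes over 48 s, if anything falls off the work surface, if the arm or the gripper's body presses on something with over 40 N, if the wrist force passes 120 N, or if a joint passes its speed limit or range.

### The arm

A 7-joint arm with a two-finger parallel gripper is mounted at the origin on the work surface. World frame = base frame: x ahead of the robot, y to its left, z up, the work surface at z = 0. Lengths are in m, angles in rad, forces in N, time in s.
With the tool pointing down it reaches from about 0.425 to 0.875 m from the base axis. Payload 4.7 kg.
Tool frame: the origin (TCP) lies at the very end of the fingers, on their centre line; the grasp point (between the pads) lies 19 mm behind it (grip_point_offset is the distance from the TCP to the grasp point, in m); x points along the fingers, z is the direction in which the jaws open and shut, and the axes are right-handed (so a half turn about x gives the same grasp; the last joint's range is limited). The gripper opens to 87 mm and grips with 3 to 60 N. Pads are 19 mm wide; open, the fingers measure 117 mm over their backs; the gripper's body (75 mm by 190 mm) begins 51 mm behind the grasp point.
Start: joints at [-1.224, 0.321, -0.07, 1.45, 0.023, 1.371, -0.057], TCP at [0.212, 0.614, 0.223] pointing down, gripper open.
Joint ranges: [-2.86, 2.86], [-0.3, 2.09], [-1.38, 1.24], [0.06, 2.45], [-1.56, 4.7], [0.09, 2.05], [-2.69, 2.69]. Speed limits (rad/s): [2.57, 2.57, 3.14, 3.14, 3.14, 3.14, 3.14].

### API

Orientations are given as a rotation vector (axis times angle).
In Python, from bench import get_state, get_image, calibration, close_job, grip_point_offset gives the robot as it stands.
- The arm moves only by the tool play_rows, never from a script. Its argument "targets" is a list of rows, each an object with "claw": the closure, from 0 (fully open) to 1 (shut); "linear": the shift along the tool's x, y, z as a fraction of full scale, a list of three; "rotation": the turn, a rotation vector about the tool's x, y, z as a fraction of full scale, a list of three. In form: [{"claw": claw, "linear": [x, y, z], "rotation": [wx, wy, wz]}, ...]. A call has 1 to 10 rows; each row shifts and turns the pose as measured when the row begins, along the tool's axes as they then stand; what a row does not reach is not made up. Full scale, the value 1, is 2.5 cm for a shift and 90 degrees for a turn. A row lasts 1/12 s, in which the tool goes at most 41.7 mm and 7.16 degrees, less where a joint would pass 70% of its speed; a pose out of reach is approached as far as the arm can. A call with a number of a shift or a turn outside -1 to 1 is refused whole. A call with a gripper value outside its range is refused whole. The fingers move at their own pace and stop on an object; "newtons" is the grip in N (left out, the last holds). Time passes only in rows, so rows that do not move let the fingers close. It gives the time, the measured TCP pose, the force and the opening at its end, in the units of the state.
- get_state(): the state, without advancing time (a new reading comes with each control period).
- get_image(name): name is "side" or "top" or "wrist"; returns the picture (400x640x3 uint8, blue, green, red); there is no depth.
- calibration(name): a dict with "fx", "fy", "cx", "cy" (pixels), "dist_coeffs" ([k1, k2, p1, p2, k3] as OpenCV has them; the pictures are not rectified), "rvec" (rotation vector, rad) and "tvec" (3), from world to camera coordinates, as OpenCV has them; the wrist camera has in their place "hand_eye" (4x4, takes a point from camera to tool coordinates, whose origin is the TCP and whose axes are the tool frame's). Camera axes: x right, y down, z forward; pixel columns grow to the right and rows downward; lengths in m; the calibration is good to about 2 mm. A picture is of the moment at which its call begins: read the wrist's pose just before it. calibration takes no time and is no camera call.
- close_job(): hands the job in, once; it reports no verdict.
The state is a dict: "time": time; "joint_positions": joint angles; "qd": joint speeds; "joint_torque": joint torques, N m; "position": TCP position; "tool_rot": TCP orientation; "ft_force": force on the tool from outside, world axes, zero at the start; "torque": the same for the moment, N m; "grip_width": opening from 0.0 (shut) to 1.0 (fully open).
Only numpy, scipy, OpenCV 4.12 (cv2) and the standard library are available. Lean on these libraries where they do the work, as an engineer would, in place of code of your own. Each camera call takes 0.05 s, during which the arm holds its last target. There are 200 camera calls.

## Working session

There is one attempt and no reset: what is moved stays moved. The work goes in short steps, Python scripts to look and compute and a tool call to move; the robot and the scene stay as the last step left them, time stands still between calls to the robot, and variables do not carry over. Pictures are saved under pics/ and viewed, about 8 in all and at most 12, crops included, and the job is handed in when it is done.

Besides the shell and the picture viewer there is one more tool, called after ">>>" by a JSON object that holds its "name" and its "arguments", one argument or row to a line. play_rows: Moves the arm, as the interface text tells. Shift numbers are shares of 2.5 cm and turn numbers shares of 90 degrees, none past 1 either way. Its arguments: {"type":"object","properties":{"targets":{"type":"array"},"newtons":{"type":"number"}},"required":["targets"]}

```bash
mkdir -p pics; ls; python3 - <<'E'
from bench import *
import cv2
s=get_state();print(s, grip_point_offset if not callable(grip_point_offset) else grip_point_offset())
for n in("top","side"):
    cv2.imwrite(f"pics/{n}0.png",get_image(n)); print(n,calibration(n))
print(calibration("wrist"))
E
```

```text
pics
{'time': 0.0, 'joint_positions': array([-1.22389705,  0.32181759, -0.07006826,  1.45167576,  0.02259982,
        1.37077949, -0.05691927]), 'qd': array([-0.00114248, -0.00138149,  0.0005033 ,  0.00110748,  0.00015938,
       -0.00061772, -0.00049156]), 'joint_torque': array([-1.26451181e-03, -4.91286635e+01, -4.04450800e-01, -3.12524414e+01,
       -6.38622791e-02,  4.38528636e-02,  1.78312166e-04]), 'position': array([0.21222607, 0.61379761, 0.22146451]), 'tool_rot': array([-0.96182368,  1.34998053,  0.95986845]), 'ft_force': array([ 0.03895426, -0.10567932,  0.12419586]), 'torque': array([0.01161129, 0.00979385, 0.00402136]), 'grip_width': 1.0004577353900415} 0.0187
top {'fx': 485.68692129379275, 'fy': 485.68692129379275, 'cx': 318.0413643483086, 'cy': 203.13157506986556, 'dist_coeffs': array([0.03115395, 0.        , 0.        , 0.        , 0.        ]), 'rvec': array([ 2.10586889, -2.15701576,  0.19661064]), 'tvec': array([0.02395871, 0.55900453, 1.61544142])}
side {'fx': 392.43752562030573, 'fy': 392.43752562030573, 'cx': 317.4484490777171, 'cy': 190.8753185017119, 'dist_coeffs': array([-0.05475219,  0.        ,  0.        ,  0.        ,  0.        ]), 'rvec': array([ 2.10024536, -0.87397571,  0.41433331]), 'tvec': array([-0.41086465,  0.29730514,  1.23910127])}
{'fx': 280.63868799795046, 'fy': 280.63868799795046, 'cx': 317.75086682946574, 'cy': 203.65539398838607, 'dist_coeffs': array([-0.02030572,  0.        ,  0.        ,  0.        ,  0.        ]), 'hand_eye': array([[-6.37900399e-04, -2.78656785e-01,  9.60390540e-01,
        -1.61573421e-01],
       [ 2.06659420e-04, -9.60390752e-01, -2.78656709e-01,
         7.68208586e-02],
       [ 9.99999775e-01,  2.07185266e-05,  6.70220693e-04,
         2.05150310e-04],
       [ 0.00000000e+00,  0.00000000e+00,  0.00000000e+00,
         1.00000000e+00]])}
```

View pics/top0.png

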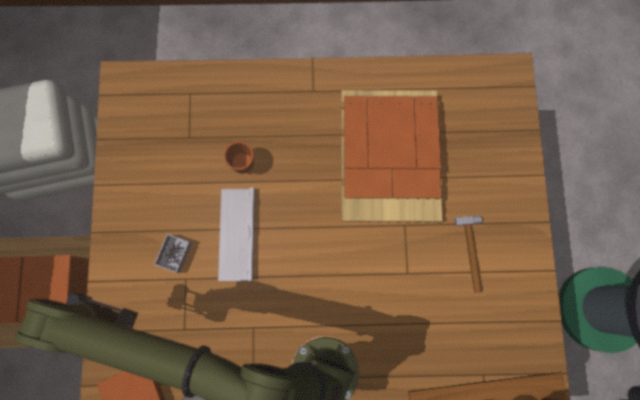

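View pics/side0.png

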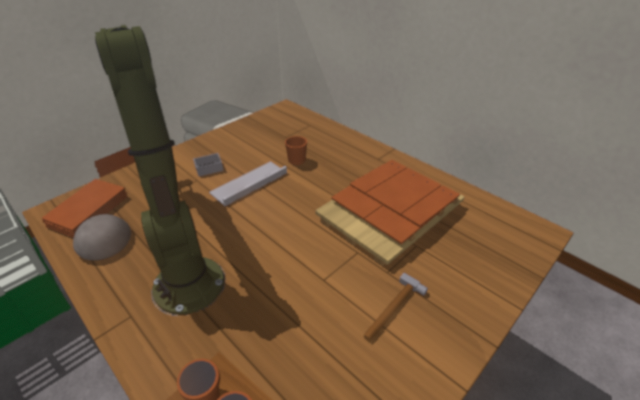

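The top view shows the flashing with corners at about (222,189), (255,188), (252,281) and (219,280). The panel front edge runs (342,221)–(442,221), the pot is at (239,156) and the tin at (172,253). The side view confirms this layout. Next I'll convert these to metres and zoom in to see which side the rib is on.

```bash
cat > h.py <<'E'
import numpy as np, cv2
from bench import *
from scipy.spatial.transform import Rotation as R
def cam(n,st=None):
    c=calibration(n);K=np.array([[c['fx'],0,c['cx']],[0,c['fy'],c['cy']],[0,0,1.]]);d=c['dist_coeffs']
    if n!='wrist': Rm=cv2.Rodrigues(c['rvec'])[0];t=c['tvec']
    else:
        T=np.eye(4);T[:3,:3]=R.from_rotvec(st['tool_rot']).as_matrix();T[:3,3]=st['position']
        M=np.linalg.inv(T@c['hand_eye']);Rm,t=M[:3,:3],M[:3,3]
    return K,d,Rm,t
def back(n,px,z,st=None):
    K,d,Rm,t=cam(n,st);u=cv2.undistortPoints(np.array(px,float).reshape(-1,1,2),K,d)[:,0]
    r=np.c_[u,np.ones(len(u))]@Rm;o=-Rm.T@t
    return o+r*((np.asarray(z)-o[2])/r[:,2])[:,None] if np.ndim(z) else o+r*((z-o[2])/r[:,2])[:,None]
def proj(n,P,st=None):
    K,d,Rm,t=cam(n,st);return cv2.projectPoints(np.array(P,float).reshape(-1,3),Rm,t,K,d)[0][:,0]
E
python3 - <<'E'
from h import *
np.set_printoptions(precision=4,suppress=True)
print("flash",back("top",[(222,189),(255,188),(252,281),(219,280)],0.003))
print("panel front/back",back("top",[(342,221),(442,221),(438,92),(341,91)],0.048))
print("pot rim",back("top",[(239,156)],0.1),"tin",back("top",[(172,253)],0.045))
print("hammer",back("top",[(468,220),(478,291)],0.02))
t=cv2.imread("pics/top0.png")[180:290,210:265];s=cv2.imread("pics/side0.png")[155:210,205:295]
a=cv2.resize(t,None,fx=5,fy=5,interpolation=2);b=cv2.resize(s,None,fx=5.5,fy=5.5,interpolation=2)
o=np.zeros((550,800,3),np.uint8);o[:a.shape[0],:a.shape[1]]=a;b=b[:550,:800-275-5];o[:b.shape[0],280:280+b.shape[1]]=b
cv2.imwrite("pics/z.png",o);print(R.from_rotvec(get_state()['tool_rot']).as_matrix())
E
```

```text
flash [[0.6266 0.3485 0.003 ]
 [0.6275 0.232  0.003 ]
 [0.3026 0.2426 0.003 ]
 [0.3089 0.3551 0.003 ]]
panel front/back [[ 0.4959 -0.0696  0.048 ]
 [ 0.4879 -0.4101  0.048 ]
 [ 0.9525 -0.4274  0.048 ]
 [ 0.9649 -0.0814  0.048 ]]
pot rim [[0.7183 0.2738 0.1   ]] tin [[0.4016 0.5054 0.045 ]]
hammer [[ 0.4931 -0.5075  0.02  ]
 [ 0.2511 -0.5215  0.02  ]]
[[-0.0005 -0.9452  0.3266]
 [-0.0016  0.3266  0.9451]
 [-1.     -0.0001 -0.0017]]
```

View pics/z.png

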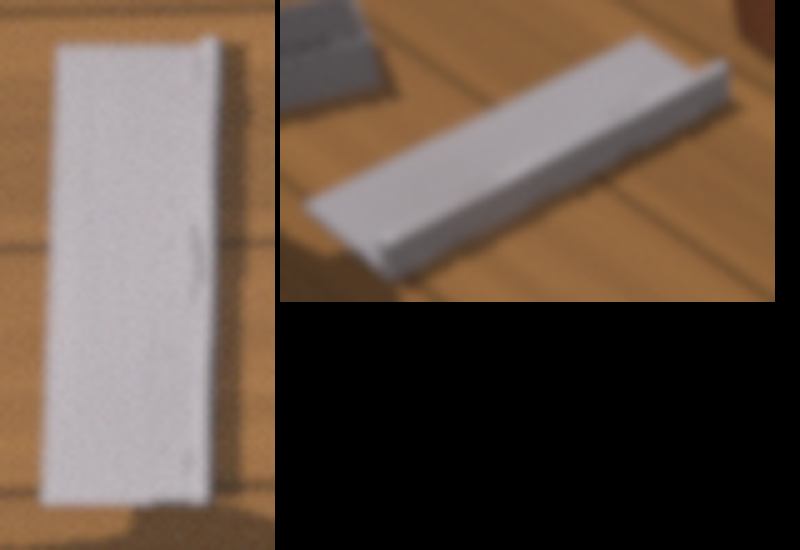

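The rib is on the flashing's right-hand side (towards −y), so the flashing's x axis points along world +y, at about 88.5°. The rib middle is near (0.466, 0.238). The panel origin is near (0.492, −0.240) with yaw about −1.4°. I'll turn the tool +17.6° and move above the rib.

>>> {"name": "play_rows", "arguments": {
  "targets": [
    {"claw": 0, "linear": [0, 0, 0], "rotation": [-0.065, 0, 0]},
    {"claw": 0, "linear": [0, 0, 0], "rotation": [-0.065, 0, 0]},
    {"claw": 0, "linear": [0, 0, 0], "rotation": [-0.065, 0, 0]},
    {"claw": 0, "linear": [0.2, -0.62, -0.87], "rotation": [0, 0, 0]},
    {"claw": 0, "linear": [0.2, -0.62, -0.87], "rotation": [0, 0, 0]},
    {"claw": 0, "linear": [0.2, -0.62, -0.87], "rotation": [0, 0, 0]},
    {"claw": 0, "linear": [0.2, -0.62, -0.87], "rotation": [0, 0, 0]},
    {"claw": 0, "linear": [0.2, -0.62, -0.87], "rotation": [0, 0, 0]},
    {"claw": 0, "linear": [0.2, -0.62, -0.87], "rotation": [0, 0, 0]},
    {"claw": 0, "linear": [0.2, -0.62, -0.87], "rotation": [0, 0, 0]}
  ]
}}

```text
time: 0.93
position: [0.3145, 0.4583, 0.1793]
tool_rot: [-1.213, 1.218, 1.216]
ft_force: [0.9, -0.6, 0.2]
grip_width: 0.996
```

>>> {"name": "play_rows", "arguments": {
  "targets": [
    {"claw": 0, "linear": [0.2, -0.62, -0.87], "rotation": [0, 0, 0]},
    {"claw": 0, "linear": [0.2, -0.62, -0.87], "rotation": [0, 0, 0]},
    {"claw": 0, "linear": [0.2, -0.62, -0.87], "rotation": [0, 0, 0]},
    {"claw": 0, "linear": [0.2, -0.62, -0.87], "rotation": [0, 0, 0]},
    {"claw": 0, "linear": [0.2, -0.62, -0.87], "rotation": [0, 0, 0]},
    {"claw": 0, "linear": [0.2, -0.62, -0.87], "rotation": [0, 0, 0]},
    {"claw": 0, "linear": [0.2, -0.62, -0.87], "rotation": [0, 0, 0]},
    {"claw": 0, "linear": [0.2, -0.62, -0.87], "rotation": [0, 0, 0]},
    {"claw": 0, "linear": [0, 0, 0], "rotation": [0, 0, 0]}
  ]
}}

```text
time: 1.68
position: [0.4447, 0.2662, 0.1333]
tool_rot: [-1.211, 1.23, 1.209]
ft_force: [0.7, -0.5, -0.5]
grip_width: 1.001
```

```bash
cat > go.py <<'E'
from h import *
import sys
np.set_printoptions(precision=4,suppress=True)
# go.py x y z yaw_deg_of_tool_z : total shift (fractions), turn (fractions)
def go(tx,ty,tz,yaw):
    s=get_state();M=R.from_rotvec(s['tool_rot']).as_matrix()
    c,sn=np.cos(np.radians(yaw)),np.sin(np.radians(yaw))
    G=np.c_[[0,0,-1],[-sn,c,0],[c,sn,0]]; G[:,1]=np.cross(G[:,2],G[:,0])
    d=np.array([tx,ty,tz])-s['position']
    print("t",s['time'],"pos",s['position'],"yaw",np.degrees(np.arctan2(M[1,2],M[0,2])),"F",s['ft_force'],"w",s['grip_width'])
    print("shift now-axes",M.T@d/.025,"goal-axes",G.T@d/.025,"turn",R.from_matrix(M.T@G).as_rotvec()/(np.pi/2))
if __name__=="__main__": go(*map(float,sys.argv[1:]))
E
python3 go.py 0.466 0.238 0.13 88.5
python3 - <<'E'
from h import *
s=get_state();im=get_image("wrist")
for y in(-.16,0,.16):
  p=proj("wrist",[[.466-y*-1,.238,.03]],s)[0];print(p)
cv2.imwrite("pics/w1.png",im)
E
```

```text
t 1.6833 pos [0.4447 0.2662 0.1333] yaw 89.81759359215368 F [ 0.6593 -0.4632 -0.5313] w 1.0005462735539676
shift now-axes [ 0.1366 -0.8568 -1.1253] goal-axes [ 0.1313 -0.8808 -1.1073] turn [ 0.0146 -0.0089 -0.0075]
[285.4593121   49.13938632]
[290.65626922 225.04884156]
[294.76695699 354.48394914]
```

View pics/w1.png

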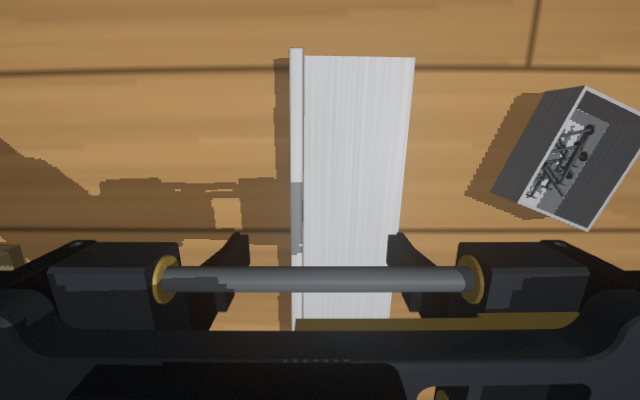

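The wrist view shows the rib top between columns 290 and 302 at its robot-side end (row 48). Its left edge runs down to about (292,318). The leaf is on the right and the tin is well clear.

```bash
python3 - <<'E'
from h import *
np.set_printoptions(precision=4,suppress=True)
s=get_state()
print("near end L,R",back("wrist",[(290,48),(302.5,48)],0.032,s))
im=cv2.imread("pics/w1.png");g=cv2.cvtColor(im,6)
for r in (80,140,220,310): print(r,g[r,284:310])
print("left edge",back("wrist",[(290,80),(291,140),(291,220),(292,310)],0.032,s))
print("leaf right edge",back("wrist",[(414,58),(400,235)],0.003,s))
E
```

```text
near end L,R [[0.304  0.2446 0.032 ]
 [0.3041 0.2552 0.032 ]]
80 [ 98  97  98  98  98 131 169 189 195 197 197 198 199 202 202 203 200 196
 160 132 171 194 200 200 198 195]
140 [105 105 105 105 106 101 151 189 197 200 200 200 202 204 203 203 200 196
 156 133 184 196 197 196 195 192]
220 [ 96  95  96  95  95  95 106 123 133 135 136 138 139 140 138 137 131 120
  97 137 186 195 197 196 193 194]
310 [ 83  85  85  85  84  84  85 126 173 187 188 190 192 194 196 197 194 174
 140 158 186 193 191 189 190 190]
left edge [[0.3294 0.2439 0.032 ]
 [0.3808 0.2435 0.032 ]
 [0.4585 0.2415 0.032 ]
 [0.5625 0.2397 0.032 ]]
leaf right edge [[0.3057 0.3594 0.003 ]
 [0.4857 0.3595 0.003 ]]
```

The rib is at (0.464, 0.247) with flashing yaw about 89°. I'll go above it and then down.

>>> {"name": "play_rows", "arguments": {
  "targets": [
    {"claw": 0, "linear": [0.2, -0.4, -0.4], "rotation": [0.009, -0.009, -0.007]},
    {"claw": 0, "linear": [0.4, -0.4, -0.35], "rotation": [0, 0, 0]},
    {"claw": 0, "linear": [0.8, 0, 0], "rotation": [0, 0, 0]},
    {"claw": 0, "linear": [0.8, 0, 0], "rotation": [0, 0, 0]},
    {"claw": 0, "linear": [0.8, 0, 0], "rotation": [0, 0, 0]},
    {"claw": 0, "linear": [0, 0, 0], "rotation": [0, 0, 0]},
    {"claw": 0, "linear": [0, 0, 0], "rotation": [0, 0, 0]}
  ]
}}

```text
time: 2.32
position: [0.4607, 0.2564, 0.0569]
tool_rot: [-1.195, 1.21, 1.207]
ft_force: [0.5, 0.7, 0.2]
grip_width: 0.999
```

```bash
python3 go.py 0.464 0.247 0.006 89
```

```text
t 2.3167 pos [0.4607 0.2564 0.0569] yaw 89.40807847677603 F [0.5364 0.7283 0.2283] w 0.999077238179878
shift now-axes [ 2.0323 -0.1389 -0.3922] goal-axes [ 2.0356 -0.1374 -0.3754] turn [ 0.0045  0.0049 -0.0013]
```

>>> {"name": "play_rows", "arguments": {
  "targets": [
    {"claw": 0, "linear": [0.4, -0.14, -0.38], "rotation": [0.005, 0.005, -0.001]},
    {"claw": 0, "linear": [0.6, 0, -0.1], "rotation": [0, 0, 0]},
    {"claw": 0, "linear": [0.6, 0, 0], "rotation": [0, 0, 0]},
    {"claw": 0, "linear": [0.45, 0, 0], "rotation": [0, 0, 0]},
    {"claw": 0, "linear": [0, 0, 0], "rotation": [0, 0, 0]},
    {"claw": 0, "linear": [0, 0, 0], "rotation": [0, 0, 0]}
  ]
}}

```text
time: 2.82
position: [0.4671, 0.2467, 0.0076]
tool_rot: [-1.198, 1.21, 1.194]
ft_force: [-0.4, -0.1, -0.4]
grip_width: 1.001
```

```bash
python3 go.py 0.464 0.247 0.006 89
```

```text
t 2.8167 pos [0.4671 0.2467 0.0076] yaw 89.0945493060747 F [-0.4064 -0.1462 -0.4313] w 1.00121981924959
shift now-axes [0.063  0.1229 0.0086] goal-axes [0.0637 0.1225 0.0086] turn [0.001 0.002 0.004]
```

>>> {"name": "play_rows", "arguments": {
  "targets": [
    {"claw": 0, "linear": [0.06, 0.12, 0.01], "rotation": [0, 0.002, 0.004]},
    {"claw": 0.5, "linear": [0, 0, 0], "rotation": [0, 0, 0]},
    {"claw": 1, "linear": [0, 0, 0], "rotation": [0, 0, 0]},
    {"claw": 1, "linear": [0, 0, 0], "rotation": [0, 0, 0]},
    {"claw": 1, "linear": [0, 0, 0], "rotation": [0, 0, 0]},
    {"claw": 1, "linear": [0, 0, 0], "rotation": [0, 0, 0]},
    {"claw": 1, "linear": [0, 0, 0], "rotation": [0, 0, 0]},
    {"claw": 1, "linear": [0, 0, 0], "rotation": [0, 0, 0]}
  ],
  "newtons": 50
}}

```text
time: 3.48
position: [0.4663, 0.2488, 0.0098]
tool_rot: [-1.198, 1.211, 1.196]
ft_force: [0.4, 0.2, -0.2]
grip_width: 0.556
```

```bash
python3 go.py 0.464 0.247 0.006 89
```

```text
t 3.4833 pos [0.4663 0.2488 0.0098] yaw 89.11857485816158 F [ 0.4043  0.1905 -0.1687] w 0.5564685379314714
shift now-axes [ 0.1532  0.0906 -0.0744] goal-axes [ 0.1538  0.0897 -0.0741] turn [0.0013 0.0021 0.003 ]
```

>>> {"name": "play_rows", "arguments": {
  "targets": [
    {"claw": 1, "linear": [0.15, 0.05, -0.07], "rotation": [0, 0, 0]},
    {"claw": 1, "linear": [0, 0, 0], "rotation": [0, 0, 0]},
    {"claw": 1, "linear": [0, 0, 0], "rotation": [0, 0, 0]},
    {"claw": 1, "linear": [0, 0, 0], "rotation": [0, 0, 0]},
    {"claw": 1, "linear": [0, 0, 0], "rotation": [0, 0, 0]},
    {"claw": 1, "linear": [0, 0, 0], "rotation": [0, 0, 0]},
    {"claw": 1, "linear": [0, 0, 0], "rotation": [0, 0, 0]},
    {"claw": 1, "linear": [0, 0, 0], "rotation": [0, 0, 0]}
  ]
}}

```text
time: 4.15
position: [0.4648, 0.2449, 0.0055]
tool_rot: [-1.198, 1.214, 1.195]
ft_force: [-0.7, -0.4, 1.1]
grip_width: 0.137
```

```bash
python3 go.py 0.464 0.247 0.006 89
```

```text
t 4.15 pos [0.4648 0.2449 0.0055] yaw 89.03137281034891 F [-0.6981 -0.4128  1.1378] w 0.13660945548310002
shift now-axes [-0.02    0.0329  0.0836] goal-axes [-0.02    0.0331  0.0835] turn [0.0003 0.0006 0.0023]
```

>>> {"name": "play_rows", "arguments": {
  "targets": [
    {"claw": 1, "linear": [0, 0, 0], "rotation": [0, 0, 0]},
    {"claw": 1, "linear": [0, 0, 0], "rotation": [0, 0, 0]},
    {"claw": 1, "linear": [0, 0, 0], "rotation": [0, 0, 0]},
    {"claw": 1, "linear": [0, 0, 0], "rotation": [0, 0, 0]}
  ]
}}

```text
time: 4.48
position: [0.4649, 0.2449, 0.0055]
tool_rot: [-1.198, 1.214, 1.194]
ft_force: [0.4, -1.9, 1.0]
grip_width: 0.127
```

>>> {"name": "play_rows", "arguments": {
  "targets": [
    {"claw": 1, "linear": [-0.3, 0, 0], "rotation": [0, 0, 0]},
    {"claw": 1, "linear": [-0.6, 0, 0], "rotation": [0, 0, 0]},
    {"claw": 1, "linear": [-0.8, 0, 0], "rotation": [0, 0, 0]},
    {"claw": 1, "linear": [-0.8, 0, 0], "rotation": [0, 0, 0]},
    {"claw": 1, "linear": [-0.8, 0, 0], "rotation": [0, 0, 0]},
    {"claw": 1, "linear": [-0.8, 0, 0], "rotation": [0, 0, 0]},
    {"claw": 1, "linear": [-0.8, 0, 0], "rotation": [0, 0, 0]},
    {"claw": 1, "linear": [-0.8, 0, 0], "rotation": [0, 0, 0]},
    {"claw": 1, "linear": [-0.3, 0, 0], "rotation": [0, 0, 0]},
    {"claw": 1, "linear": [0, 0, 0], "rotation": [0, 0, 0]}
  ]
}}

```text
time: 5.32
position: [0.4583, 0.245, 0.1594]
tool_rot: [-1.199, 1.223, 1.203]
ft_force: [-0.1, -0.3, -2.8]
grip_width: 0.127
```

```bash
python3 go.py 0.46 -0.23 0.15 -1.5
```

```text
t 5.3167 pos [0.4583 0.245  0.1594] yaw 89.25692571129932 F [-0.1176 -0.2766 -2.7504] w 0.12718078934893212
shift now-axes [  0.4382  -0.3156 -18.9959] goal-axes [  0.3756 -18.9915   0.5634] turn [ 1.0084 -0.0053 -0.0018]
```

The flashing is held: opening 11 mm, load 2.8 N, TCP 5.5 mm above its underside. Next I turn it −90° and then carry it over.

>>> {"name": "play_rows", "arguments": {
  "targets": [
    {"claw": 1, "linear": [0, 0, 0], "rotation": [0.06, 0, 0]},
    {"claw": 1, "linear": [0, 0, 0], "rotation": [0.077, 0, 0]},
    {"claw": 1, "linear": [0, 0, 0], "rotation": [0.077, 0, 0]},
    {"claw": 1, "linear": [0, 0, 0], "rotation": [0.077, 0, 0]},
    {"claw": 1, "linear": [0, 0, 0], "rotation": [0.077, 0, 0]},
    {"claw": 1, "linear": [0, 0, 0], "rotation": [0.077, 0, 0]},
    {"claw": 1, "linear": [0, 0, 0], "rotation": [0.077, 0, 0]},
    {"claw": 1, "linear": [0, 0, 0], "rotation": [0.077, 0, 0]},
    {"claw": 1, "linear": [0, 0, 0], "rotation": [0.077, 0, 0]},
    {"claw": 1, "linear": [0, 0, 0], "rotation": [0.077, 0, 0]}
  ]
}}

```text
time: 6.15
position: [0.4499, 0.2423, 0.1454]
tool_rot: [-0.272, 1.581, 0.258]
ft_force: [-0.1, -0.1, -2.9]
grip_width: 0.133
```

>>> {"name": "play_rows", "arguments": {
  "targets": [
    {"claw": 1, "linear": [0, 0, 0], "rotation": [0.077, 0, 0]},
    {"claw": 1, "linear": [0, 0, 0], "rotation": [0.077, 0, 0]},
    {"claw": 1, "linear": [0, 0, 0], "rotation": [0.077, 0, 0]},
    {"claw": 1, "linear": [0, 0, 0], "rotation": [0.04, 0, 0]},
    {"claw": 1, "linear": [0, 0, 0], "rotation": [0, 0, 0]}
  ]
}}

```text
time: 6.57
position: [0.4446, 0.2405, 0.1367]
tool_rot: [0.069, 1.605, -0.103]
ft_force: [0.3, -1.1, -3.3]
grip_width: 0.128
```

```bash
python3 go.py 0.44 -0.239 0.15 -1.5
```

```text
t 6.5667 pos [0.4446 0.2405 0.1367] yaw -6.259906071505874 F [ 0.2727 -1.1334 -3.3131] w 0.12803925728527138
shift now-axes [ -0.1409 -19.0934   1.8882] goal-axes [ -0.5303 -19.1771   0.3173] turn [-0.0526 -0.0225  0.0142]
```

>>> {"name": "play_rows", "arguments": {
  "targets": [
    {"claw": 1, "linear": [-0.1, -0.3, 0], "rotation": [-0.052, -0.022, 0.014]},
    {"claw": 1, "linear": [-0.1, -0.7, 0.02], "rotation": [0, 0, 0]},
    {"claw": 1, "linear": [-0.1, -1, 0.02], "rotation": [0, 0, 0]},
    {"claw": 1, "linear": [-0.1, -1, 0.02], "rotation": [0, 0, 0]},
    {"claw": 1, "linear": [-0.05, -1, 0.02], "rotation": [0, 0, 0]},
    {"claw": 1, "linear": [-0.05, -1, 0.02], "rotation": [0, 0, 0]},
    {"claw": 1, "linear": [-0.05, -1, 0.02], "rotation": [0, 0, 0]},
    {"claw": 1, "linear": [-0.05, -1, 0.02], "rotation": [0, 0, 0]},
    {"claw": 1, "linear": [-0.05, -1, 0.02], "rotation": [0, 0, 0]},
    {"claw": 1, "linear": [-0.05, -1, 0.02], "rotation": [0, 0, 0]}
  ]
}}

```text
time: 7.4
position: [0.438, 0.0127, 0.1438]
tool_rot: [-0.014, 1.587, 0.01]
ft_force: [1.0, -0.1, -3.3]
grip_width: 0.134
```

```bash
python3 go.py 0.44 -0.239 0.15 -1.5
```

```text
t 7.4 pos [0.438  0.0127 0.1438] yaw 0.8725203330183963 F [ 0.9758 -0.1259 -3.281 ] w 0.13391809142727693
shift now-axes [ -0.2157 -10.0679  -0.0766] goal-axes [ -0.2469 -10.0616   0.3441] turn [ 0.0264 -0.0101  0.0021]
```

>>> {"name": "play_rows", "arguments": {
  "targets": [
    {"claw": 1, "linear": [-0.05, -1, 0.05], "rotation": [0.02, -0.01, 0]},
    {"claw": 1, "linear": [-0.05, -1, 0.05], "rotation": [0, 0, 0]},
    {"claw": 1, "linear": [-0.05, -1, 0.05], "rotation": [0, 0, 0]},
    {"claw": 1, "linear": [-0.05, -1, 0.05], "rotation": [0, 0, 0]},
    {"claw": 1, "linear": [-0.05, -1, 0.05], "rotation": [0, 0, 0]},
    {"claw": 1, "linear": [-0.05, -1, 0.05], "rotation": [0, 0, 0]},
    {"claw": 1, "linear": [-0.05, -1, 0.05], "rotation": [0, 0, 0]},
    {"claw": 1, "linear": [-0.05, -1, 0.05], "rotation": [0, 0, 0]},
    {"claw": 1, "linear": [0, -0.7, 0], "rotation": [0, 0, 0]},
    {"claw": 1, "linear": [0, 0, 0], "rotation": [0, 0, 0]}
  ]
}}

```text
time: 8.23
position: [0.4385, -0.22, 0.1472]
tool_rot: [-0.003, 1.58, -0.004]
ft_force: [-0.6, -0.7, -2.5]
grip_width: 0.133
```

```bash
python3 go.py 0.44 -0.239 0.1 -1.5
```

```text
t 8.2333 pos [ 0.4385 -0.22    0.1472] yaw -0.030283645458440422 F [-0.5886 -0.6849 -2.4964] w 0.13321016594724652
shift now-axes [ 1.8917 -0.7518  0.0787] goal-axes [ 1.8891 -0.7582  0.0801] turn [ 0.0163 -0.006   0.0028]
```

>>> {"name": "play_rows", "arguments": {
  "targets": [
    {"claw": 1, "linear": [0.3, -0.4, 0.03], "rotation": [0.016, -0.006, 0.003]},
    {"claw": 1, "linear": [0.5, -0.3, 0.03], "rotation": [0, 0, 0]},
    {"claw": 1, "linear": [0.5, 0, 0], "rotation": [0, 0, 0]},
    {"claw": 1, "linear": [0.3, 0, 0], "rotation": [0, 0, 0]},
    {"claw": 1, "linear": [0, 0, 0], "rotation": [0, 0, 0]},
    {"claw": 1, "linear": [0, 0, 0], "rotation": [0, 0, 0]}
  ]
}}

```text
time: 8.73
position: [0.4375, -0.2374, 0.1008]
tool_rot: [0.021, 1.574, -0.017]
ft_force: [1.1, 0.6, -2.1]
grip_width: 0.131
```

```bash
python3 go.py 0.44 -0.239 0.1 -1.5
python3 - <<'E'
from h import *
w=get_image("wrist");t=get_image("top")
cv2.imwrite("pics/w2.png",w);cv2.imwrite("pics/t2.png",t)
c=cv2.resize(t[180:240,325:465],None,fx=4.571,fy=4.571,interpolation=2)
cv2.imwrite("pics/m2.png",np.vstack([w[:320],c[:275,:640]]))
E
```

```text
t 8.7333 pos [ 0.4375 -0.2374  0.1008] yaw -1.3838211123927093 F [ 1.1262  0.6321 -2.146 ] w 0.13090335116699278
shift now-axes [ 0.0329 -0.063   0.1009] goal-axes [ 0.0333 -0.0627  0.1009] turn [ 0.0013 -0.0018 -0.0018]
```

View pics/m2.png

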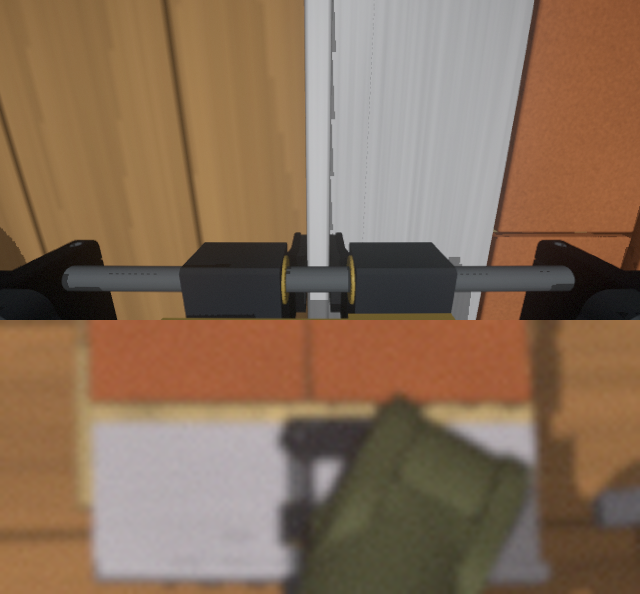

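In the wrist view, the tile seam (panel y=0) runs along row 234 at columns 495–640. In the top crop, the leaf edge at row 420 is parallel to the tile tails at row 402, about 14 mm short of them. Left ends: leaf at column 93, tiles at column 90.

```bash
python3 - <<'E'
from h import *
np.set_printoptions(precision=4,suppress=True)
s=get_state()
print("seam wrist",back("wrist",[(500,233),(635,234)],0.074,s))
f=lambda x,y:(325+x/4.571,180+(y-320)/4.571)
print("seam,tail L,R top",back("top",[f(306,400),f(90,402),f(530,402)],0.068))
print("leaf L corner,R; ",back("top",[f(93,423),f(537,423),f(93,578)],0.098))
print("rib near wrist",back("wrist",[(307,100),(331,100),(307,5),(331,5)],0.127,s))
E
```

```text
seam wrist [[ 0.5705 -0.2405  0.074 ]
 [ 0.6734 -0.244   0.074 ]]
seam,tail L,R top [[ 0.5696 -0.2407  0.068 ]
 [ 0.5719 -0.0802  0.068 ]
 [ 0.5642 -0.4067  0.068 ]]
leaf L corner,R;  [[ 0.5506 -0.0799  0.098 ]
 [ 0.543  -0.4027  0.098 ]
 [ 0.4374 -0.076   0.098 ]]
rib near wrist [[ 0.4349 -0.1505  0.127 ]
 [ 0.4459 -0.1508  0.127 ]
 [ 0.4362 -0.1124  0.127 ]
 [ 0.4464 -0.1127  0.127 ]]
```

>>> {"name": "play_rows", "arguments": {
  "targets": [
    {"claw": 1, "linear": [0.4, 0, 0], "rotation": [0, -0.002, -0.002]},
    {"claw": 1, "linear": [0.4, 0, 0], "rotation": [0, 0, 0]},
    {"claw": 1, "linear": [0.4, 0, 0], "rotation": [0, 0, 0]},
    {"claw": 1, "linear": [0.3, 0, 0], "rotation": [0, 0, 0]},
    {"claw": 1, "linear": [0, 0, 0], "rotation": [0, 0, 0]},
    {"claw": 1, "linear": [0, 0, 0], "rotation": [0, 0, 0]}
  ]
}}

```text
time: 9.33
position: [0.441, -0.2364, 0.0637]
tool_rot: [0.016, 1.564, -0.016]
ft_force: [0.5, -0.8, -2.5]
grip_width: 0.136
```

```bash
python3 go.py 0.44 -0.237 0.058 -1.5
```

```text
t 9.3333 pos [ 0.441  -0.2364  0.0637] yaw -1.1573501594181617 F [ 0.543  -0.7696 -2.455 ] w 0.1359768346634174
shift now-axes [ 0.2283 -0.0247 -0.0403] goal-axes [ 0.2286 -0.025  -0.0385] turn [0.0038 0.0044 0.0001]
```

>>> {"name": "play_rows", "arguments": {
  "targets": [
    {"claw": 1, "linear": [0.22, 0, -0.02], "rotation": [0.004, 0.004, 0]},
    {"claw": 1, "linear": [0, 0, 0], "rotation": [0, 0, 0]},
    {"claw": 1, "linear": [0, 0, 0], "rotation": [0, 0, 0]}
  ]
}}

```text
time: 9.58
position: [0.4409, -0.2366, 0.0581]
tool_rot: [0.021, 1.57, -0.022]
ft_force: [0.2, -1.2, -3.9]
grip_width: 0.133
```

```bash
python3 go.py 0.505 -0.239 0.058 -1.5
python3 - <<'E'
from h import *
w=get_image("side");p=proj("side",[[.55,-.08,.05],[.55,-.4,.05]])
print(p);cv2.imwrite("pics/s3.png",cv2.resize(w[170:290,290:450],None,fx=4.5,fy=4.5,interpolation=2))
E
```

```text
t 9.5833 pos [ 0.4409 -0.2366  0.0581] yaw -1.5565063578974245 F [ 0.157  -1.2147 -3.8658] w 0.13326049136395682
shift now-axes [ 0.005  -0.0258  2.5643] goal-axes [ 0.0038 -0.0284  2.5643] turn [-0.0006  0.0003  0.0002]
[[326.59461851 204.07773478]
 [396.51295658 248.19331788]]
```

View pics/s3.png

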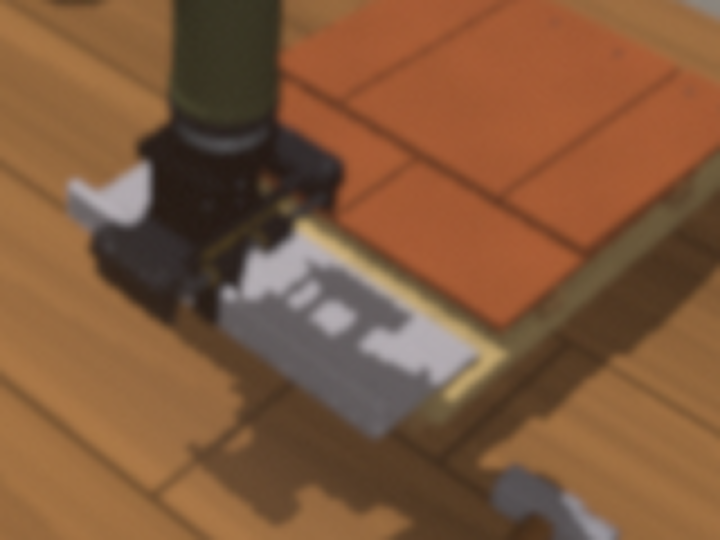

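The side view shows the leaf just above the board, flat, with its edge parallel to and in front of the tile tails. I'll slide it in gently.

>>> {"name": "play_rows", "arguments": {
  "targets": [
    {"claw": 1, "linear": [0, 0, 0.25], "rotation": [0, 0, 0]},
    {"claw": 1, "linear": [0, 0, 0.25], "rotation": [0, 0, 0]},
    {"claw": 1, "linear": [0, 0, 0.25], "rotation": [0, 0, 0]},
    {"claw": 1, "linear": [0, 0, 0], "rotation": [0, 0, 0]},
    {"claw": 1, "linear": [0, 0, 0], "rotation": [0, 0, 0]}
  ]
}}

```text
time: 10.05
position: [0.4632, -0.2372, 0.059]
tool_rot: [0.02, 1.568, -0.021]
ft_force: [-0.4, -1.1, -3.1]
grip_width: 0.133
```

```bash
python3 go.py 0.505 -0.239 0.058 -1.5
```

```text
t 10.05 pos [ 0.4632 -0.2372  0.059 ] yaw -1.5018936933893545 F [-0.4446 -1.1047 -3.0989] w 0.13319951178019637
shift now-axes [ 0.0449 -0.0297  1.6749] goal-axes [ 0.0402 -0.0298  1.675 ] turn [-0.      0.0018  0.0005]
```

>>> {"name": "play_rows", "arguments": {
  "targets": [
    {"claw": 1, "linear": [0.04, 0, 0.25], "rotation": [0, 0.002, 0]},
    {"claw": 1, "linear": [0, 0, 0.25], "rotation": [0, 0, 0]},
    {"claw": 1, "linear": [0, 0, 0.25], "rotation": [0, 0, 0]},
    {"claw": 1, "linear": [0, 0, 0.25], "rotation": [0, 0, 0]},
    {"claw": 1, "linear": [0, 0, 0], "rotation": [0, 0, 0]},
    {"claw": 1, "linear": [0, 0, 0], "rotation": [0, 0, 0]}
  ]
}}

```text
time: 10.55
position: [0.4916, -0.2377, 0.0577]
tool_rot: [0.019, 1.571, -0.021]
ft_force: [-0.2, -0.3, -3.3]
grip_width: 0.133
```

```bash
python3 go.py 0.505 -0.239 0.058 -1.5
```

```text
t 10.55 pos [ 0.4916 -0.2377  0.0577] yaw -1.4480650870080303 F [-0.1592 -0.3484 -3.2542] w 0.13343895984783832
shift now-axes [-0.0115 -0.039   0.5377] goal-axes [-0.0112 -0.0385  0.5378] turn [ 0.0006 -0.0004  0.0007]
```

Under the tiles with no contact forces so far. I'll creep towards the fillet.

>>> {"name": "play_rows", "arguments": {
  "targets": [
    {"claw": 1, "linear": [0, 0, 0.15], "rotation": [0, 0, 0]},
    {"claw": 1, "linear": [0, 0, 0.15], "rotation": [0, 0, 0]},
    {"claw": 1, "linear": [0, 0, 0.1], "rotation": [0, 0, 0]},
    {"claw": 1, "linear": [0, 0, 0], "rotation": [0, 0, 0]}
  ]
}}

```text
time: 10.88
position: [0.5022, -0.2379, 0.0575]
tool_rot: [0.019, 1.572, -0.021]
ft_force: [-0.6, 0.8, -2.7]
grip_width: 0.133
```

```bash
python3 go.py 0.505 -0.239 0.058 -1.5
```

```text
t 10.8833 pos [ 0.5022 -0.2379  0.0575] yaw -1.461071833147875 F [-0.5708  0.7805 -2.6696] w 0.1328855646089475
shift now-axes [-0.0191 -0.0413  0.1135] goal-axes [-0.019  -0.0412  0.1136] turn [ 0.0004 -0.0007  0.0005]
```

>>> {"name": "play_rows", "arguments": {
  "targets": [
    {"claw": 1, "linear": [0, 0, 0.1], "rotation": [0, 0, 0]},
    {"claw": 1, "linear": [0, 0, 0.1], "rotation": [0, 0, 0]},
    {"claw": 1, "linear": [0, 0, 0], "rotation": [0, 0, 0]}
  ]
}}

```text
time: 11.13
position: [0.5044, -0.238, 0.0569]
tool_rot: [0.022, 1.578, -0.02]
ft_force: [0.8, -0.3, -3.8]
grip_width: 0.135
```

>>> {"name": "play_rows", "arguments": {
  "targets": [
    {"claw": 1, "linear": [0, 0, 0.1], "rotation": [0, 0, 0]},
    {"claw": 1, "linear": [0, 0, 0.05], "rotation": [0, 0, 0]}
  ]
}}

```text
time: 11.3
position: [0.5048, -0.2382, 0.056]
tool_rot: [0.024, 1.585, -0.02]
ft_force: [-4.0, 0.8, -1.3]
grip_width: 0.132
```

Contact with the fillet at TCP x=0.505 (−4 N). I'll ease off 1 mm, level it and lower onto the board.

```bash
python3 go.py 0.5037 -0.238 0.0535 -1.5
```

```text
t 11.3 pos [ 0.5048 -0.2382  0.056 ] yaw -1.5767649388574152 F [-4.0186  0.8257 -1.3451] w 0.132062624639212
shift now-axes [ 0.101   0.0049 -0.0422] goal-axes [ 0.1004  0.0052 -0.0436] turn [-0.0009 -0.0089 -0.0016]
```

>>> {"name": "play_rows", "arguments": {
  "targets": [
    {"claw": 1, "linear": [0, 0, -0.06], "rotation": [0, -0.009, -0.002]},
    {"claw": 1, "linear": [0.05, 0, 0], "rotation": [0, 0, 0]},
    {"claw": 1, "linear": [0.05, 0, 0], "rotation": [0, 0, 0]},
    {"claw": 1, "linear": [0, 0, 0], "rotation": [0, 0, 0]}
  ]
}}

```text
time: 11.63
position: [0.5048, -0.2384, 0.0536]
tool_rot: [0.02, 1.566, -0.023]
ft_force: [-1.9, 0.4, -3.1]
grip_width: 0.133
```

```bash
python3 go.py 0.5040 -0.238 0.0525 -1.5
```

```text
t 11.6333 pos [ 0.5048 -0.2384  0.0536] yaw -1.5716903283260568 F [-1.9435  0.3882 -3.0572] w 0.13344430330519425
shift now-axes [ 0.0448  0.0151 -0.0312] goal-axes [ 0.045   0.0151 -0.031 ] turn [-0.0008  0.0032  0.0013]
```

>>> {"name": "play_rows", "arguments": {
  "targets": [
    {"claw": 1, "linear": [0.06, 0, -0.02], "rotation": [0, 0.003, 0.001]},
    {"claw": 1, "linear": [0.06, 0, 0], "rotation": [0, 0, 0]},
    {"claw": 1, "linear": [0.06, 0, 0], "rotation": [0, 0, 0]}
  ]
}}

```text
time: 11.88
position: [0.5047, -0.2383, 0.0535]
tool_rot: [0.023, 1.57, -0.019]
ft_force: [-6.5, 2.9, 9.5]
grip_width: 0.137
```

```bash
python3 go.py 0.5040 -0.238 0.0525 -1.5
```

```text
t 11.8833 pos [ 0.5047 -0.2383  0.0535] yaw -1.5332851763168671 F [-6.534   2.872   9.5241] w 0.13738243662916685
shift now-axes [ 0.0404  0.0123 -0.0294] goal-axes [ 0.0403  0.0124 -0.0294] turn [-0.0004  0.0003 -0.0017]
```

>>> {"name": "play_rows", "arguments": {
  "targets": [
    {"claw": 1, "linear": [0.06, 0, -0.02], "rotation": [0, 0, 0]},
    {"claw": 1, "linear": [0.06, 0, 0], "rotation": [0, 0, 0]},
    {"claw": 1, "linear": [0.06, 0, 0], "rotation": [0, 0, 0]},
    {"claw": 1, "linear": [0.06, 0, 0], "rotation": [0, 0, 0]}
  ]
}}

```text
time: 12.22
position: [0.5047, -0.2383, 0.0535]
tool_rot: [0.026, 1.57, -0.015]
ft_force: [-5.5, 3.5, 10.5]
grip_width: 0.134
```

```bash
python3 - <<'E'
from h import *
np.set_printoptions(precision=4,suppress=True)
for i in range(8):
    if i in(0,3,7):
        s=get_state();M=R.from_rotvec(s['tool_rot']).as_matrix();print(s['time'],s['position'],"tilt",np.degrees(np.arccos(-M[2,0])),M[:,0],s['ft_force'],s['torque'],s['grip_width'])
    if i%2: w=get_image("side")
    else: t=get_image("top")
a=cv2.resize(w[170:290,290:450],None,fx=4,fy=4,interpolation=2)[:, :640]
c=cv2.resize(t[180:240,325:465],None,fx=4.571,fy=4.571,interpolation=2)[:120,:640]
cv2.imwrite("pics/f.png",np.vstack([a,c]))
E
```

```text
12.2167 [ 0.5047 -0.2383  0.0535] tilt 0.3825266235950705 [ 0.0008  0.0066 -1.    ] [-5.5011  3.49   10.4741] [ 0.1019  1.3246 -0.0741] 0.13415181875709387
12.3667 [ 0.5047 -0.2383  0.0535] tilt 0.3825773501063364 [ 0.0008  0.0066 -1.    ] [-7.4679  3.6397  9.8794] [ 0.0337  1.3689 -0.0076] 0.13597089474387228
12.5667 [ 0.5047 -0.2383  0.0535] tilt 0.38285250740041854 [ 0.0008  0.0066 -1.    ] [-6.804   3.8649 10.8408] [ 0.028   1.3958 -0.0178] 0.13054697415581276
```

View pics/f.png

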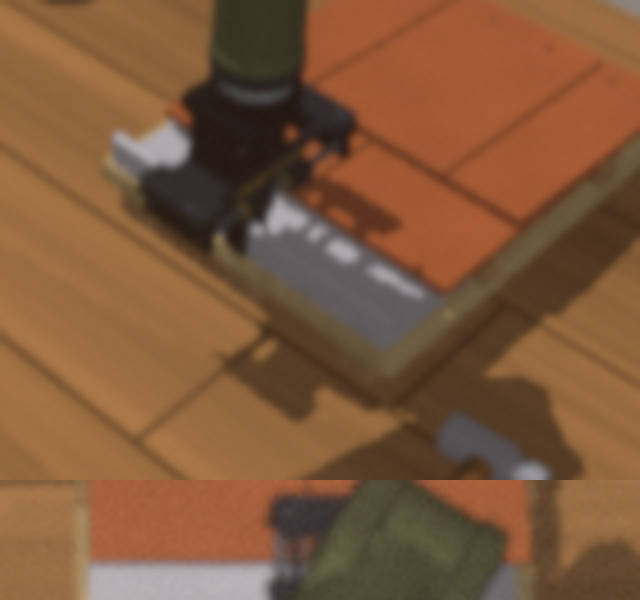

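The final views show the flashing seated under the tiles on the board, with the rib at the board's front edge and the tiles lying flat. Position and force have stayed steady, so I'm handing it in.

```bash
python3 -c "
from bench import *
print(close_job())"
```

```text
the job is handed in; nothing more can be done
None
```

I slid the flashing under the tile tails until it met the fillet, and handed the job in at about 12.6 s with it still gripped and pressed onto the roof board. The job gives no verdict, so the figures below are my own last checks.

| Check | Last reading | Required |
|---|---|---|
| Edge position along the panel | about 122–123 mm, touching the fillet with about 6–7 N | 112–126 mm |
| Centring | about 1–2 mm off, from a camera estimate before insertion | within 15 mm |
| Squareness | tool yaw −1.5°, panel estimated at −1.4° to −1.9° | within 3° |
| Flatness | tool tilt 0.4° | within 1.7° |
| Downward push on the board | about 13–14 N: 10–11 N at the wrist plus about 3 N of weight | over 6 N |
| Grip | closed on the rib at about 11.5 mm, grip set to 50 N | still held, over 2 N |

- **Tiles:** in the last pictures they lie flat. I judged this by eye and did not measure the tails.
- **Bystanders:** I gave the pot and tin wide clearance, and the hammer still lies beside the panel in the last side view. I did not measure their positions afterwards.
- **Small disagreements:** a sideways force of about 3.5 N built up during the final press, but the position held steady. The two cameras differed by about 0.5° on the panel's angle, well inside the limit.

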